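# Fill the three-cell finial tray

## Robot

A 7-joint arm with a two-finger parallel gripper is mounted at the origin on the work surface. World frame = base frame: x ahead of the robot, y to its left, z up, the work surface at z = 0. Lengths are in m, angles in rad, forces in N, time in s.
With the tool pointing down it reaches from about 0.425 to 0.95 m from the base axis. Payload 4.7 kg.
Tool frame: the origin (TCP) lies on the centre line of the jaws, within the pads' length; the fingertips stand robot.nose_length ahead of it and the grasp point (between the pads) lies 8 mm behind it (robot.nose_length is the distance from the TCP to the fingertips, in m); z points along the fingers, x is the direction in which the jaws open and shut, and the axes are right-handed (so a half turn about z gives the same grasp; the last joint's range is limited). The gripper opens to 85 mm and grips with 20 to 120 N. Pads are 22 mm wide; open, the fingers measure 114 mm over their backs; the gripper's body (76 mm by 85 mm) begins 54 mm behind the grasp point. The pads swing forward as they close: fully open they stand 13 mm farther back than shut.
Start: joints at [-1.269, 0.469, -0.049, 1.532, 0.024, 1.141, -0.082], TCP at [0.219, 0.638, 0.215] pointing down, gripper open.
Joint ranges: [-2.59, 2.59], [-0.33, 1.99], [-1.39, 1.29], [0.1, 2.45], [-1.04, 4.18], [0.21, 1.99], [-2.66, 2.66]. Speed limits (rad/s): [2.57, 2.57, 3.14, 3.14, 3.14, 3.14, 3.14].

## Interface

Orientations are given as [roll, pitch, yaw] about the fixed x, y, z axes, in that order (R = Rz(yaw) Ry(pitch) Rx(roll)).
In Python, from plant import robot gives the robot as it stands. Calls block until the motion is done:
- robot.goto(position, orientation): joint-space move of the TCP to a pose.
- robot.move_straight(position, vel=0.15, attitude=None, contact_N=None): straight line of the TCP; attitude=None keeps the orientation; vel is the mean speed in m/s. With contact_N (N) it stops when the force on the tool has changed by that much, and returns True; else False.
- robot.move_joints(angles): joint-space move.
- robot.grip(opening, strength=None): opening from 0.0 (shut) to 1.0 (fully open); strength is the grip in N (None keeps the last); returns when the fingers have stopped.
- robot.sleep(seconds).
- robot.inverse_kinematics(position, orientation): joint angles nearest the present ones, or None.
- robot.sense(): the state.
- robot.grab_frame(name): name is "scene" or "top"; returns a dict with "image" (480x640x3 uint8, red, green, blue), "range_z" (480x640 float32, m along the optical axis (not along the pixel's ray), 0 where there is no reading), "fx", "fy", "cx", "cy" (pixels), "dist_coeffs" ([k1, k2, p1, p2, k3] as OpenCV has them; the pictures are not rectified), "R" (3x3) and "t" (3): a world point X has camera coordinates R X + t. Camera axes: x right, y down, z forward; pixel columns grow to the right and rows downward; lengths in m; the calibration is good to about 2 mm. A picture is of the moment at which its call begins.
A pose or a line that the arm cannot do raises robot.IKError and nothing moves.
- robot.close_job(): hands the job in, once; it reports no verdict.
The state is a dict: "t": time; "joint_pos": joint angles; "joint_velocities": joint speeds; "effort": joint torques, N m; "tcp_pos": TCP position; "tcp_rot": TCP orientation; "wrist_force": force on the tool from outside, world axes, zero at the start; "torque": the same for the moment, N m; "opening": opening from 0.0 (shut) to 1.0 (fully open).
Only numpy, scipy, OpenCV 4.12 (cv2) and the standard library are available. Lean on these libraries where they do the work, as an engineer would, in place of code of your own. Each camera call takes 0.05 s, during which the arm holds its last target.

## Task

One of the three cells of the low white cardboard packing tray already holds a big ball-headed wooden finial. Take the two other finials of that same kind, standing loose on the bench among finials of other shapes and sizes, and stand one upright on its foot in each of the two empty cells, leaving the packed one in its cell.

Things in the scene. Friction and masses are not known exactly. Their poses are not given: they have to be found in the camera images.
- tray: fixed open tray of white cardboard, 84 mm (its x) by 244 mm (its y), 28 mm high, walls, partitions and floor 4 mm thick, any yaw. Two partitions make a row of three cells, 76 by 76 mm inside, centred at x = 0, y = -80, 0 and +80 mm in its frame. Origin: centre of the underside, on the bench. The cell at y = -80 mm is already filled; the others are empty
- finial_a: dark turned hardwood curtain-pole finial, 70 mm tall, upright: flat round foot 44 mm across, 20 mm neck, ball head 44 mm in diameter, its centre (grip height) 48 mm above the underside; round, any yaw. Origin: centre of the underside, z up. About 50 g. Loose on the bench; unwanted finials at least 75 mm away have a square or cone head or a small ball (26 mm, 45 mm tall)
- finial_b: dark turned hardwood curtain-pole finial, 70 mm tall, upright: flat round foot 44 mm across, 20 mm neck, ball head 44 mm in diameter, its centre (grip height) 48 mm above the underside; round, any yaw. Origin: centre of the underside, z up. About 50 g. The other loose one, identical to finial_a; either may go in either empty cell
- finial_packed: dark turned hardwood curtain-pole finial, 70 mm tall, upright: flat round foot 44 mm across, 20 mm neck, ball head 44 mm in diameter, its centre (grip height) 48 mm above the underside; round, any yaw. Origin: centre of the underside, z up. About 50 g. Identical to the loose ones; stands already packed in the tray's filled cell (y = -80 mm) and stays there

How it is judged:
At the end, for the whole second after the job is handed in: all three big ball-headed finials stand at rest in the tray, one per cell: each within 20 mm of its cell's centre along the tray's x and y, on the tray floor (underside under 9 mm above the tray's), upright within 10 degrees; the packed one still in the cell at y = -80 mm (((x of finial_a in the frame of tray between -0.02 and 0.02 m and y of finial_a in the frame of tray between -0.02 and 0.02 m and z of each of finial_a, finial_b in the frame of tray below 0.009 m and angle between each of finial_a, finial_b's own z axis and vertical below 0.17 rad and linear speed of each of finial_a, finial_b below 0.02 m/s and x of finial_b in the frame of tray between -0.02 and 0.02 m and y of finial_b in the frame of tray between 0.06 and 0.1 m) or (x of finial_a in the frame of tray between -0.02 and 0.02 m and y of finial_a in the frame of tray between 0.06 and 0.1 m and z of each of finial_a, finial_b in the frame of tray below 0.009 m and angle between each of finial_a, finial_b's own z axis and vertical below 0.17 rad and linear speed of each of finial_a, finial_b below 0.02 m/s and x of finial_b in the frame of tray between -0.02 and 0.02 m and y of finial_b in the frame of tray between -0.02 and 0.02 m)) and x of finial_packed in the frame of tray between -0.02 and 0.02 m and y of finial_packed in the frame of tray between -0.1 and -0.06 m and z of finial_packed in the frame of tray below 0.009 m and angle between finial_packed's own z axis and vertical below 0.17 rad and linear speed of finial_packed below 0.02 m/s); the robot touches nothing.
It fails at once if the already packed finial is lifted out of its cell (z of finial_packed in the frame of tray above 0.025 m).
It also fails if it takes over 51 s, if anything falls off the work surface, if the arm or the gripper's body presses on something with over 40 N, if the wrist force passes 120 N, or if a joint passes its speed limit or range.

## Working session

There is one attempt and no reset: what is moved stays moved. The work goes in short steps, each a Python script; the robot and the scene stay as the last script left them, time stands still between calls to the robot, and variables do not carry over. Pictures are saved under pics/ and viewed, and the job is handed in when it is done.

```bash
mkdir -p pics && ls && python3 - <<'E'
from plant import robot
import cv2,numpy as np,pickle
s=robot.sense();print(s['t'],s['tcp_pos'],s['tcp_rot'],s['opening'],robot.nose_length)
for n in('scene','top'):
    f=robot.grab_frame(n);pickle.dump(f,open(f'pics/{n}0.pkl','wb'))
    cv2.imwrite(f'pics/{n}0.png',f['image'][:,:,::-1])
    R,t=np.array(f['R']),np.array(f['t']);print(n,-R.T@t,R[2],f['dist_coeffs'],f['fx'],(f['range_z']>0).mean())
E
```

```text
pics
0.0 [0.21902775 0.63781596 0.21403425] [3.14151007e+00 1.98580967e-03 1.24003869e+00] 1.0029156174846325 0.011
scene [ 1.39079118 -0.108247    0.59057419] [-0.83926025  0.03965974 -0.54228161] [0.01212593 0.         0.         0.         0.        ] 616.7813623610186 0.9960123697916666
top [ 0.41435403 -0.05096063  0.85926176] [ 0.12480993 -0.00527025 -0.99216667] [-0.02276145  0.          0.          0.          0.        ] 496.35944164223514 0.9961295572916666
```

View pics/scene0.png

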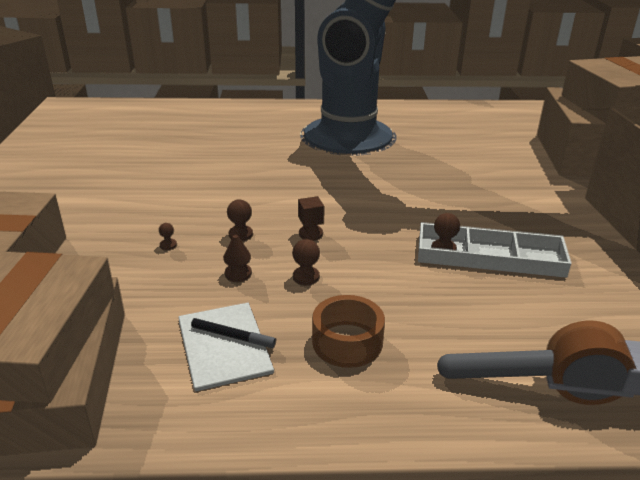

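View pics/top0.png

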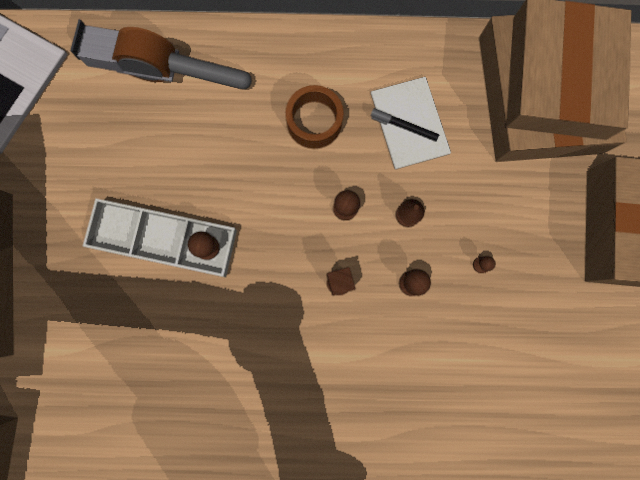

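The scene view shows the big balls at (239,213) and (306,255), the cone at (237,258), the cube at (311,215), the small ball at (167,233), and the tray on the right with its packed ball at (447,228). In the top view the balls should be at (416,282) and (347,204), with the packed one at (203,245) and the tray around (160,237). Next I'll measure these positions.

```bash
cat > h.py <<'E'
import cv2,numpy as np,pickle
from scipy.optimize import least_squares
def world(f):
    K=np.array([[f['fx'],0,f['cx']],[0,f['fy'],f['cy']],[0,0,1.]])
    u,v=np.meshgrid(np.arange(640.),np.arange(480.))
    n=cv2.undistortPoints(np.stack([u.ravel(),v.ravel()],1)[:,None],K,np.array(f['dist_coeffs']))[:,0]
    rays=np.c_[n,np.ones(len(n))]
    R,t=np.array(f['R']),np.array(f['t'])
    X=(rays*f['range_z'].reshape(-1,1)-t)@R
    X[f['range_z'].ravel()==0]=np.nan
    return X.reshape(480,640,3),(rays@R).reshape(480,640,3),-R.T@t
def ball(X,uv,r=20,zmin=0.036,R=0.022):
    u,v=uv;P=X[v-r:v+r,u-r:u+r].reshape(-1,3)
    P=P[(P[:,2]>zmin)&(P[:,2]<0.085)]
    m=np.median(P,0)
    s=least_squares(lambda p:np.linalg.norm(P-p[:3],axis=1)-R,np.r_[m[:2],0.048],loss='soft_l1',f_scale=.001)
    return s.x,np.sqrt(np.mean(s.fun**2)),len(P),np.nanmax(P[:,2])
def tray(f,X):
    hsv=cv2.cvtColor(f['image'],cv2.COLOR_RGB2HSV)
    z=X[...,2]
    m=(hsv[...,1]<70)&(z>0.018)&(z<0.036)&(X[...,1]>0.1)&(X[...,0]<0.75)
    return m
E
python3 - <<'E'
from h import *
F={n:pickle.load(open(f'pics/{n}0.pkl','rb')) for n in('scene','top')}
pix=dict(top=dict(A=(347,204),B=(416,282),cone=(410,212),cube=(341,281),small=(486,263),packed=(203,245)),
 scene=dict(A=(306,255),B=(239,213),cone=(237,258),cube=(311,212),packed=(447,228)))
for n,f in F.items():
    X,ray,c=world(f)
    for k,uv in pix[n].items():
        try:p,e,N,zm=ball(X,uv,zmin=.036 if k!='small' else .02)
        except Exception as ex: print(n,k,ex);continue
        print(n,k,p.round(4),'rms',e.round(4),N,'top',zm.round(3), 'bench' )
    m=tray(f,X);P=X[m]
    cc,l,st,_=cv2.connectedComponentsWithStats(m.astype(np.uint8),connectivity=8)
    for i in range(1,cc):
        if st[i,4]>60: print('cc',st[i])
    k=l==1+np.argmax(st[1:,4]); P=X[k]
    print('rim',len(P),np.median(P[:,2]), cv2.minAreaRect(P[:,:2].astype(np.float32)))
    V=F[n]['image'].copy();V[m]=(255,0,0);cv2.imwrite(f'pics/m_{n}.png',V[:,:,::-1])
    b=X[420:440,250:330] if n=='scene' else X[400:420,500:600]
    print('benchz',np.nanmedian(b[...,2]))
E
```

```text
scene A [ 0.5821 -0.1039  0.0466] rms 0.0012 583 top 0.07 bench
scene B [ 0.4525 -0.2197  0.0469] rms 0.0014 471 top 0.07 bench
scene cone [ 0.5679 -0.2147  0.0428] rms 0.0029 469 top 0.072 bench
scene cube [ 0.4531 -0.095   0.0496] rms 0.0031 603 top 0.068 bench
scene packed [0.5078 0.1347 0.0508] rms 0.0014 527 top 0.075 bench
cc [395   0  55   6 153]
cc [413  22  14   6  63]
cc [490  22  14   6  65]
cc [559  22  15   7  66]
cc [421 223  13   7  70]
cc [ 428  227  143   41 1645]
rim 1645 0.024275965950810323 ((0.5250346660614014, 0.2195960283279419), (0.2283249944448471, 0.09158866107463837), 79.4182357788086)
benchz -0.0011006236282048883
top A [ 0.5795 -0.1048  0.0475] rms 0.001 543 top 0.073 bench
top B [ 0.4509 -0.2211  0.0477] rms 0.001 554 top 0.072 bench
top cone [ 0.5721 -0.2176  0.0421] rms 0.0042 491 top 0.076 bench
top cube [ 0.4488 -0.0955  0.05  ] rms 0.0034 583 top 0.071 bench
top small [ 0.4839 -0.3327  0.059 ] rms 0.0042 200 top 0.048 bench
top packed [0.5049 0.1324 0.0518] rms 0.001 573 top 0.076 bench
cc [  83  199  142   74 1261]
rim 1261 0.027339359093001954 ((0.5207083821296692, 0.2199435532093048), (0.2280549556016922, 0.08406689018011093), 79.1243667602539)
benchz -0.0002381738738961717
```

```bash
python3 - <<'E'
import cv2,numpy as np
a=cv2.imread('pics/m_top.png')[185:290,70:250];b=cv2.imread('pics/m_scene.png')[205:290,405:580]
a=cv2.resize(a,(720,420),interpolation=0);b=cv2.resize(b,(700,340),interpolation=0)[:170]
cv2.imwrite('pics/mm.png',a);
t=cv2.imread('pics/top0.png')[185:290,70:250];cv2.imwrite('pics/tt.png',cv2.resize(t,(720,420),interpolation=0))
E
```

```text
(no output)
```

View pics/mm.png

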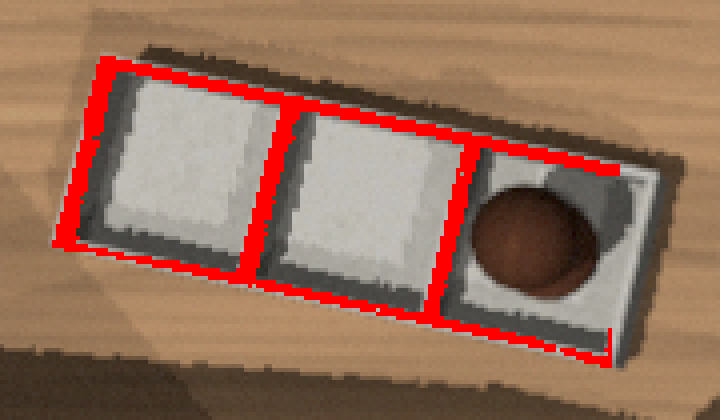

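View pics/tt.png

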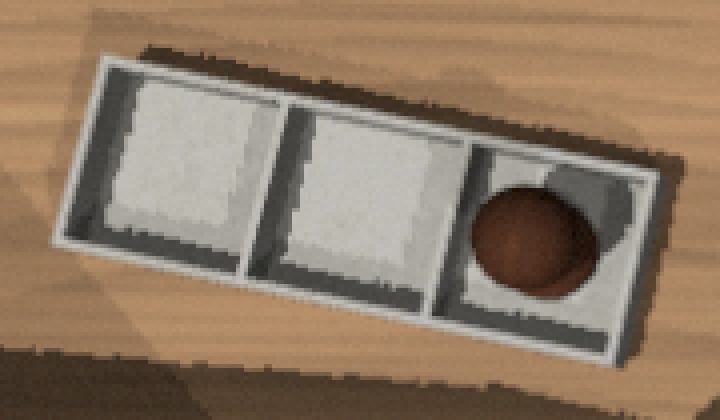

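The mask fits the rim, but my y>0.1 cut clipped the tray's right end. I'll redo the measurement with a wider window.

```bash
sed -i "s/X\[...,1\]>0.1/X[...,1]>0.05/" h.py && python3 - <<'E'
from h import *
for n in('scene','top'):
    f=pickle.load(open(f'pics/{n}0.pkl','rb'));X,ray,c=world(f)
    m=tray(f,X)
    cc,l,st,_=cv2.connectedComponentsWithStats(m.astype(np.uint8),connectivity=8)
    k=l==1+np.argmax(st[1:,4])
    print(n,cv2.minAreaRect(X[k][:,:2].astype(np.float32)))
    # independent: rays of the mask onto z=0.028
    if n=='top':
        hsv=cv2.cvtColor(f['image'],cv2.COLOR_RGB2HSV)
        w=((hsv[...,1]<70)).astype(np.uint8); w[:190]=0;w[285:]=0;w[:,:70]=0;w[:,245:]=0
        r=ray[w>0]; s=(0.028-c[2])/r[:,2]; P=c+s[:,None]*r
        print('ray',cv2.minAreaRect(P[:,:2].astype(np.float32)))
    # packed silhouette ray
tr=np.array
E
```

```text
scene ((0.5237635374069214, 0.21200773119926453), (0.24352507293224335, 0.09186182916164398), 79.19046020507812)
top ((0.5190132856369019, 0.21175411343574524), (0.2448357343673706, 0.084197498857975), 79.03292846679688)
ray ((0.5191542506217957, 0.20883432030677795), (0.24997548758983612, 0.08605757355690002), 79.02731323242188)
```

The tray measures 244.8 × 84.2 mm in the top view, as specified. Its +y direction is (0.190, 0.982), and the packed ball lies within 2 mm of its expected cell centre, so the frame is confirmed. Next I'll check the IK for all poses and look for tall obstacles along the path.

```bash
cat > poses.py <<'E'
import numpy as np
A=np.array([.581,-.1043]);B=np.array([.4517,-.2204])
C=np.array([.5200,.2120]);ang=np.deg2rad(79.05);d=np.array([np.cos(ang),np.sin(ang)])
yaw=ang-np.pi/2
mid=C;out=C+.08*d
O=[np.pi,0,yaw]
E
python3 - <<'E'
from plant import robot
from poses import *
from h import *
print(mid,out,yaw)
for dy in(0,np.pi):
  for n,p in dict(A=A,B=B,mid=mid,out=out).items():
    for z in(.04,.2):
        q=robot.inverse_kinematics([*p,z],[np.pi,0,yaw+dy]);print(n,z,dy,None if q is None else np.round(q,2))
for n in('scene','top'):
    f=pickle.load(open(f'pics/{n}0.pkl','rb'));X,_,_=world(f);P=X.reshape(-1,3)
    r=np.hypot(P[:,0],P[:,1]);k=(r>.3)&(r<.8)&(P[:,2]>.1)&(P[:,0]>0)&(P[:,2]<.5)
    P=P[k];
    print(n,len(P), [ (y0.round(1),P[(P[:,1]>=y0)&(P[:,1]<y0+.1)].max(0).round(2).tolist(),P[(P[:,1]>=y0)&(P[:,1]<y0+.1)].min(0).round(2).tolist()) for y0 in np.arange(-.9,.9,.1) if ((P[:,1]>=y0)&(P[:,1]<y0+.1)).any()])
E
```

```text
[0.52  0.212] [0.53519618 0.29054347] -0.19111355309337918
A 0.04 0 [-0.32  0.6   0.58  1.92 -0.47  0.76  0.34]
A 0.2 0 [-0.46  0.41  0.75  1.79 -0.32  1.06  0.22]
B 0.04 0 [-0.15  0.5   0.66  2.12 -0.5   0.67  0.67]
B 0.2 0 [-0.4   0.27  0.93  1.99 -0.26  1.    0.47]
mid 0.04 0 [-0.75  0.52  0.38  1.98 -0.29  0.7  -0.38]
mid 0.2 0 [-0.82  0.31  0.45  1.85 -0.16  1.02 -0.5 ]
out 0.04 0 [-0.81  0.58  0.34  1.86 -0.27  0.75 -0.52]
out 0.2 0 [-0.86  0.39  0.39  1.73 -0.16  1.05 -0.61]
A 0.04 3.141592653589793 [-0.62  0.84  1.11  1.93 -0.92  0.99 -2.41]
A 0.2 3.141592653589793 [ 0.91  0.62 -1.17  1.72  0.61  1.22  2.53]
B 0.04 3.141592653589793 [-0.42  0.71  1.11  2.13 -0.88  0.86 -2.1 ]
B 0.2 3.141592653589793 [-0.53  0.34  1.13  1.99 -0.36  1.03 -2.56]
mid 0.04 3.141592653589793 [-0.28  0.51 -0.24  1.95  0.18  0.7   2.32]
mid 0.2 3.141592653589793 [-0.34  0.3  -0.15  1.82  0.05  1.02  2.44]
out 0.04 3.141592653589793 [-0.36  0.58 -0.28  1.83  0.22  0.76  2.19]
out 0.2 3.141592653589793 [-0.39  0.39 -0.23  1.71  0.1   1.06  2.3 ]
scene 7463 [(np.float64(-0.4), [0.71, -0.36, 0.13], [0.71, -0.37, 0.1]), (np.float64(0.4), [0.46, 0.5, 0.2], [0.0, 0.44, 0.1]), (np.float64(0.5), [0.32, 0.6, 0.2], [0.03, 0.5, 0.1]), (np.float64(0.6), [0.12, 0.65, 0.2], [0.02, 0.6, 0.2])]
top 55 [(np.float64(-0.4), [0.71, -0.36, 0.13], [0.71, -0.37, 0.1])]
```

There are boxes about 0.20 m high near the start pose (y 0.44–0.65), so I'll lift first and then go to A.

```bash
python3 - <<'E'
from plant import robot
from poses import *
def st(l):
    s=robot.sense();print(l,round(s['t'],2),s['tcp_pos'].round(4) if hasattr(s['tcp_pos'],'round') else s['tcp_pos'],np.round(s['wrist_force'],1),round(s['opening'],3))
s=robot.sense();p=s['tcp_pos']
robot.move_straight([p[0],p[1],.30],vel=.2);st('up')
robot.goto([*A,.16],O);st('over A')
robot.move_straight([*A,.040],vel=.12,contact_N=8);st('at A')
robot.grip(0.0,40);st('grip')
robot.move_straight([*A,.16],vel=.15);st('lift')
import cv2,pickle
for n in('scene','top'):
    f=robot.grab_frame(n);pickle.dump(f,open(f'pics/{n}1.pkl','wb'));cv2.imwrite(f'pics/{n}1.png',f['image'][:,:,::-1])
E
```

```text
up 0.68 [0.2188 0.6373 0.2989] [-0.3  0.1 -0.3] 1.0
over A 3.62 [ 0.5814 -0.1031  0.1599] [ 0.4 -1.5  0.6] 0.996
at A 4.77 [ 0.5816 -0.1046  0.0407] [-0.   0.1  0.2] 1.001
grip 5.31 [ 0.5814 -0.1043  0.0406] [-0.9  0.7  5.1] 0.408
lift 6.26 [ 0.5802 -0.1039  0.159 ] [ 0.5 -0.4 -0.4] 0.401
```

View pics/scene1.png

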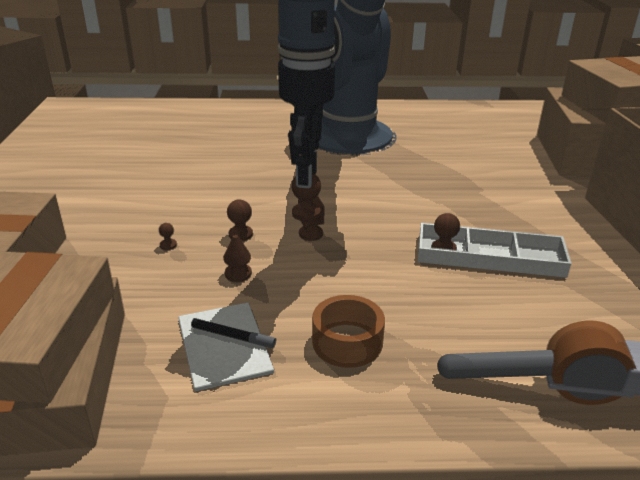

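```bash
python3 - <<'E'
from h import *
from plant import robot
s=robot.sense();print(s['tcp_pos'],s['tcp_rot'],s['opening'])
f=pickle.load(open('pics/scene1.pkl','rb'));X,ray,c=world(f)
for v in range(165,222,3): print(v,X[v,307].round(4), f['image'][v,307])
im=cv2.resize(f['image'][130:250,240:380,::-1],(700,600),interpolation=cv2.INTER_CUBIC);cv2.imwrite('pics/z1.png',im)
im=cv2.imread('pics/top1.png')[140:300,270:480];cv2.imwrite('pics/zt1.png',cv2.resize(im,(788,600)))
E
```

```text
[ 0.58021547 -0.10400853  0.15878219] [ 3.14120429e+00  2.33247141e-03 -1.91056429e-01] 0.40590278943206554
165 [ 0.6318 -0.1024  0.2234] [21 20 25]
168 [ 0.6119 -0.1022  0.2092] [28 28 32]
171 [ 0.612  -0.1022  0.2046] [24 24 26]
174 [ 0.6155 -0.1023  0.2017] [27 28 30]
177 [ 0.6152 -0.1022  0.1969] [31 32 32]
180 [ 0.6128 -0.1022  0.1909] [27 29 28]
183 [ 0.6151 -0.1022  0.1874] [29 30 31]
186 [ 0.6036 -0.1021  0.1766] [66 69 68]
189 [ 0.6023 -0.1021  0.171 ] [46 32 25]
192 [ 0.6013 -0.1021  0.1656] [46 35 29]
195 [ 0.6044 -0.1021  0.1623] [39 26 20]
198 [ 0.5998 -0.1021  0.1549] [38 23 16]
201 [ 0.592  -0.102   0.1455] [43 29 26]
204 [ 0.5905 -0.102   0.1396] [43 32 25]
207 [ 0.5919 -0.102   0.1353] [45 32 27]
210 [ 0.5928 -0.102   0.1306] [40 30 25]
213 [ 0.5973 -0.1021  0.1281] [45 32 25]
216 [ 0.6027 -0.1021  0.1261] [44 30 26]
219 [ 0.6011 -0.1021  0.12  ] [41 29 20]
```

View pics/z1.png

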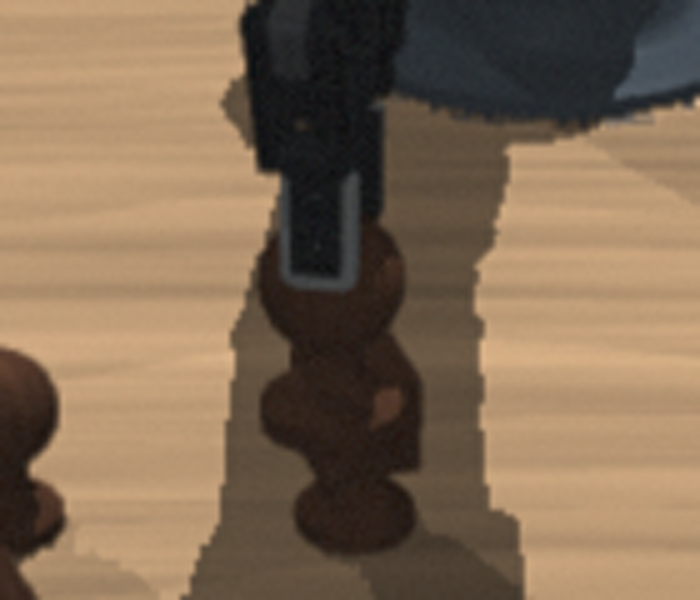

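View pics/zt1.png

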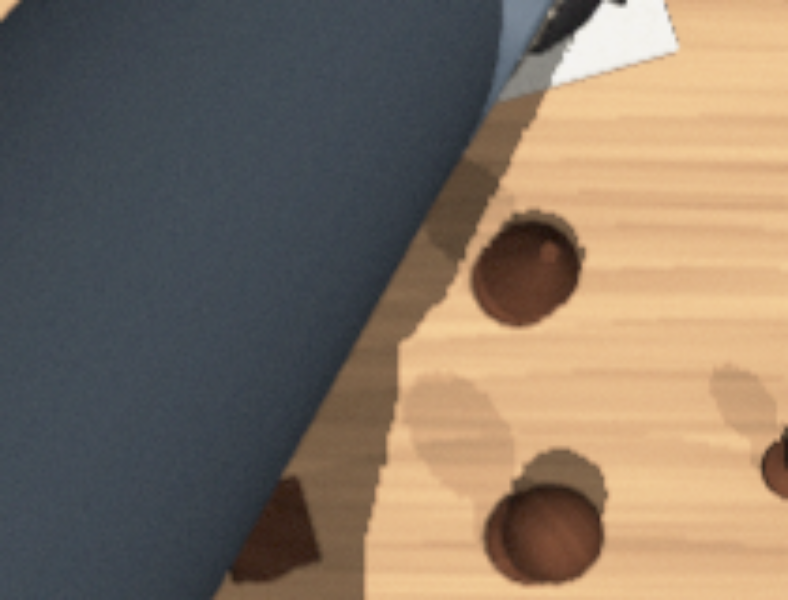

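```bash
python3 - <<'E'
from h import *
f=pickle.load(open('pics/scene1.pkl','rb'))
K=np.array([[f['fx'],0,f['cx']],[0,f['fy'],f['cy']],[0,0,1.]])
R=np.array(f['R']);t=np.array(f['t'])
def pr(p): return cv2.projectPoints(np.array([p],float),cv2.Rodrigues(R)[0],t,K,np.array(f['dist_coeffs']))[0].ravel().round(1)
c=np.array([.5802,-.1040]);ax=np.array([np.cos(-.191),np.sin(-.191)])
for z in(.145,.15,.155,.16,.165,.17,.175): print(z,'front pad outer',pr([*(c+.026*ax),z]),'centre',pr([*c,z]))
print('foot0 if ball .162/.167', pr([*c,.114]),pr([*c,.119]))
X,_,_=world(f)
# whole held region: ball/foot brown with x>.55
hsv=cv2.cvtColor(f['image'],cv2.COLOR_RGB2HSV)
m=np.zeros((480,640),bool);m[165:225,285:330]=1
m&=(X[...,0]>.54)&(X[...,2]>.09)
br=m&(hsv[...,1]>80)
print(np.c_[np.where(br.any(1))[0],[ (np.where(r)[0].min()) for r in br[br.any(1)]],[ (np.where(r)[0].max()) for r in br[br.any(1)]]].tolist())
P=X[br];Pb=P[P[:,2]>.145]
s=least_squares(lambda p:np.linalg.norm(Pb-p,axis=1)-.022,[.58,-.104,.162],loss='soft_l1',f_scale=.001);print('ball',s.x,np.sqrt(np.mean(s.fun**2)),len(Pb))
E
```

```text
0.145 front pad outer [302.3 205.9] centre [305.6 197.5]
0.15 front pad outer [302.3 202.9] centre [305.6 194.5]
0.155 front pad outer [302.3 199.9] centre [305.6 191.5]
0.16 front pad outer [302.3 196.9] centre [305.6 188.6]
0.165 front pad outer [302.3 193.8] centre [305.6 185.6]
0.17 front pad outer [302.3 190.8] centre [305.6 182.5]
0.175 front pad outer [302.3 187.7] centre [305.6 179.5]
foot0 if ball .162/.167 [305.6 215.3] [305.6 212.5]
[[173, 313, 315], [174, 313, 315], [175, 313, 315], [176, 312, 316], [177, 294, 317], [178, 294, 318], [179, 293, 318], [180, 293, 319], [181, 292, 319], [182, 292, 320], [183, 292, 320], [184, 292, 320], [185, 292, 320], [186, 292, 320], [187, 292, 320], [188, 292, 320], [189, 292, 320], [190, 292, 320], [191, 292, 319], [192, 293, 319], [193, 293, 318], [194, 294, 318], [195, 295, 317], [196, 296, 316], [197, 297, 315], [198, 298, 314], [199, 300, 312], [200, 300, 312], [201, 300, 312], [202, 300, 312], [203, 299, 313], [204, 297, 315], [205, 295, 317], [206, 294, 318], [207, 293, 319], [208, 293, 319], [209, 292, 320], [210, 292, 320], [211, 292, 320], [212, 292, 320], [213, 292, 320], [214, 292, 320], [215, 292, 319], [216, 293, 319], [217, 294, 318], [218, 295, 317], [219, 296, 315], [220, 299, 313], [221, 304, 308]]
ball [ 0.58119347 -0.10362828  0.1650835 ] 0.000997638996698858 431
```

The held ball's centre fits at z = 0.165, which is 7 mm above the TCP as planned, so it hasn't slipped. But the front fingertip ends at row 187, z ≈ 0.176, and the gap is about 35 mm instead of 44. So the pads are holding the cap roughly 12 mm above the equator, and the fingertips sit higher relative to the TCP than nose_length says. That grip is precarious, so I'll set it back down and regrip about 16 mm lower, which is safe under either reading.

```bash
cat >> poses.py <<'E'
def st(l):
    from plant import robot
    s=robot.sense();print(l,round(s['t'],2),np.round(s['tcp_pos'],4),np.round(s['wrist_force'],1),round(s['opening'],3))
def snap(k):
    from plant import robot
    import cv2,pickle
    for n in('scene','top'):
        f=robot.grab_frame(n);pickle.dump(f,open(f'pics/{n}{k}.pkl','wb'));cv2.imwrite(f'pics/{n}{k}.png',f['image'][:,:,::-1])
E
python3 - <<'E'
from plant import robot
from poses import *
robot.move_straight([*A,.0415],vel=.1,contact_N=6);st('down')
robot.grip(1.0);st('open')
snap(2)
print(robot.move_straight([*A,.0245],vel=.05,contact_N=6));st('lower')
E
python3 - <<'E'
import cv2
cv2.imwrite('pics/z2.png',cv2.resize(cv2.imread('pics/scene2.png')[170:310,220:380],(800,700))[:600])
E
```

```text
down 7.69 [ 0.5816 -0.1045  0.0421] [-0.1  0.5 -1.1] 0.406
open 8.24 [ 0.581  -0.1043  0.0415] [0.1 0.7 0.6] 1.002
False
lower 8.83 [ 0.5807 -0.1044  0.0241] [ 0.6 -0.3  0.2] 1.0
```

View pics/z2.png

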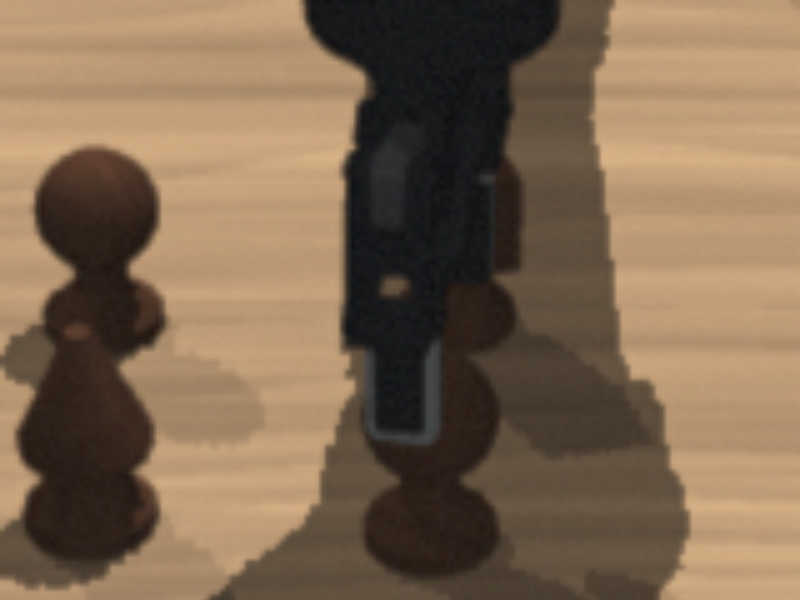

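The finial is standing upright again and the open fingertips are well above the equator, so the fingers really are short of the stated nose. Now I'll grip at the lower height and look.

```bash
python3 - <<'E'
from plant import robot
from poses import *
robot.grip(0.0,40);st('grip')
robot.move_straight([*A,.16],vel=.15);st('lift')
snap(3)
E
python3 - <<'E'
import cv2
cv2.imwrite('pics/z3.png',cv2.resize(cv2.imread('pics/scene3.png')[130:250,240:380],(700,600)))
from h import *
f=pickle.load(open('pics/scene3.pkl','rb'));X,_,_=world(f)
hsv=cv2.cvtColor(f['image'],cv2.COLOR_RGB2HSV)
m=np.zeros((480,640),bool);m[150:225,285:330]=1
m&=(X[...,0]>.54)&(X[...,2]>.09)&(hsv[...,1]>80)
P=X[m];Pb=P[P[:,2]>.165]
s=least_squares(lambda p:np.linalg.norm(Pb-p,axis=1)-.022,[.58,-.104,.18],loss='soft_l1',f_scale=.001);print('ball',s.x,np.sqrt(np.mean(s.fun**2)),len(Pb))
for v in range(150,200,3): print(v,X[v,304].round(4),f['image'][v,304])
E
```

```text
grip 9.31 [ 0.5814 -0.1044  0.0251] [-0.4  0.4  3.8] 0.488
lift 10.36 [ 0.5802 -0.1039  0.159 ] [ 0.  -0.9 -1. ] 0.487
ball [ 0.58134477 -0.10381101  0.18102862] 0.008719814828504003 265
150 [ 0.6424 -0.1064  0.2503] [19 21 20]
153 [ 0.64   -0.1064  0.2449] [27 26 28]
156 [ 0.6394 -0.1064  0.2403] [24 28 28]
159 [ 0.6311 -0.1064  0.232 ] [22 26 24]
162 [ 0.6344 -0.1065  0.2291] [22 24 23]
165 [ 0.6335 -0.1065  0.2243] [10 11 14]
168 [ 0.6172 -0.1064  0.2118] [24 23 26]
171 [ 0.6159 -0.1064  0.2065] [24 25 27]
174 [ 0.6147 -0.1064  0.2013] [23 24 22]
177 [ 0.6151 -0.1064  0.1968] [22 22 23]
180 [ 0.6165 -0.1065  0.1928] [20 23 25]
183 [ 0.6149 -0.1065  0.1873] [22 23 26]
186 [ 0.606  -0.1065  0.1778] [60 61 63]
189 [ 0.6018 -0.1065  0.1707] [40 32 27]
192 [ 0.587  -0.1064  0.1579] [43 30 25]
195 [ 0.5897 -0.1064  0.1543] [46 36 28]
198 [ 0.5943 -0.1065  0.1518] [44 32 24]
```

View pics/z3.png

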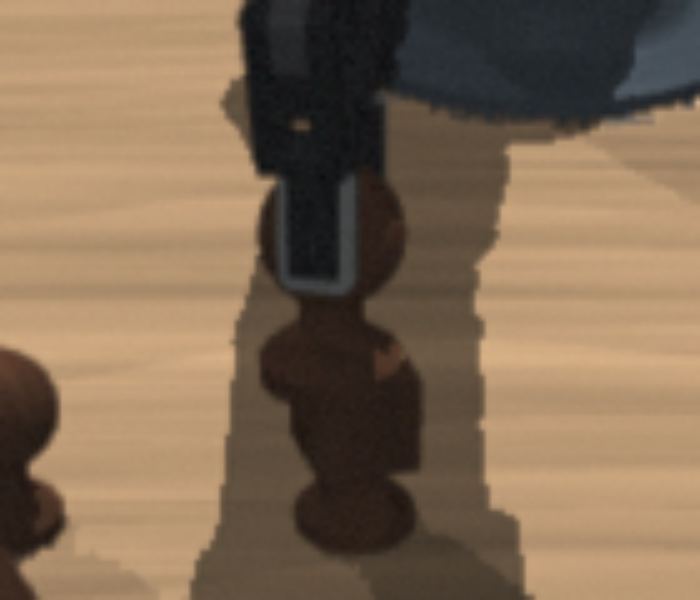

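The opening is now 0.488, matching 44 mm at the equator, so this is a secure grip. Next I'll place it in the outer cell.

```bash
python3 - <<'E'
from plant import robot
from poses import *
robot.goto([*out,.18],O);st('over');
s=robot.sense();print(s['tcp_rot'])
robot.move_straight([*out,.06],vel=.12);st('60')
print(robot.move_straight([*out,.0295],vel=.04,contact_N=6));st('down')
robot.grip(1.0);st('open')
robot.move_straight([*out,.18],vel=.15);st('up')
robot.goto([*B,.16],O);st('over B')
snap(4)
E
```

```text
over 11.93 [0.536  0.2884 0.1802] [ 0.2 -0.3 -1. ] 0.487
[ 3.14100554e+00 -6.69726634e-04 -1.94206563e-01]
60 13.08 [0.5359 0.2907 0.0608] [ 0.6  0.5 -1.2] 0.49
True
down 13.85 [0.5346 0.2902 0.029 ] [-0.2  0.1  4.5] 0.49
open 14.36 [0.5337 0.29   0.0281] [-0.2 -0.2 -0.1] 0.997
up 15.52 [0.5344 0.2904 0.179 ] [-1.  -0.3  0.4] 1.0
over B 17.39 [ 0.4525 -0.2195  0.1599] [-0.5  0.3 -0.7] 0.999
```

View pics/scene4.png

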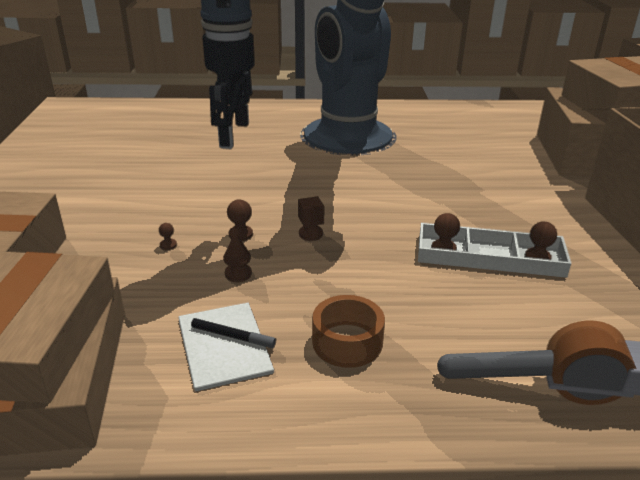

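The first finial stands upright in the outer cell at (543,235), and B is still at (239,213). Contact with the floor came at TCP 0.029, as predicted. I'll do B the same way.

```bash
python3 - <<'E'
from plant import robot
from poses import *
robot.move_straight([*B,.0245],vel=.1,contact_N=8);st('at B')
robot.grip(0.0,40);st('grip')
if abs(robot.sense()['opening']-.488)<.04:
    robot.move_straight([*B,.18],vel=.15);st('lift')
    robot.goto([*mid,.18],O);st('over')
    snap(5)
E
```

```text
at B 19.0 [ 0.4521 -0.2206  0.025 ] [-0.7  0.   0. ] 1.003
grip 19.48 [ 0.4518 -0.2204  0.0251] [-0.4  1.5  5.6] 0.489
lift 20.66 [ 0.4511 -0.2199  0.1792] [-0.9 -0.  -1.5] 0.486
over 22.27 [0.5203 0.2101 0.1802] [-0.1  0.5  0.4] 0.49
```

View pics/scene5.png

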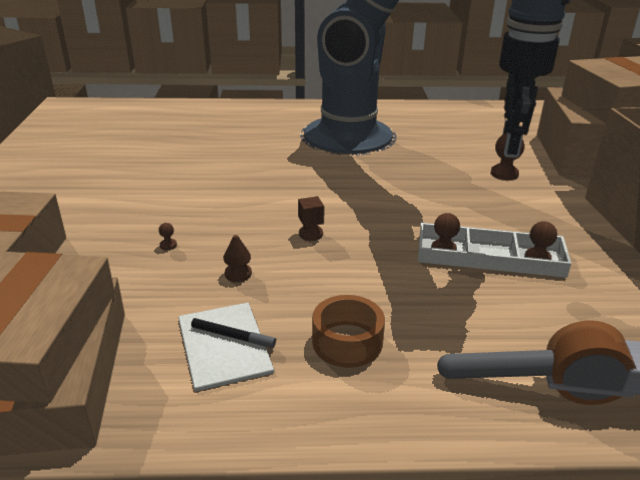

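B is held at (509,147) with a slight lean, probably swing from the move. I'll let it settle, then lower it.

```bash
python3 - <<'E'
from plant import robot
from poses import *
robot.sleep(.5)
robot.move_straight([*mid,.075],vel=.12);st('75')
robot.sleep(.3)
snap(6)
E
python3 - <<'E'
import cv2
cv2.imwrite('pics/z6.png',cv2.resize(cv2.imread('pics/scene6.png')[150:290,400:580],(771,600)))
E
```

```text
75 23.89 [0.5207 0.212  0.0757] [ 0.1 -0.4  0.2] 0.489
```

View pics/z6.png

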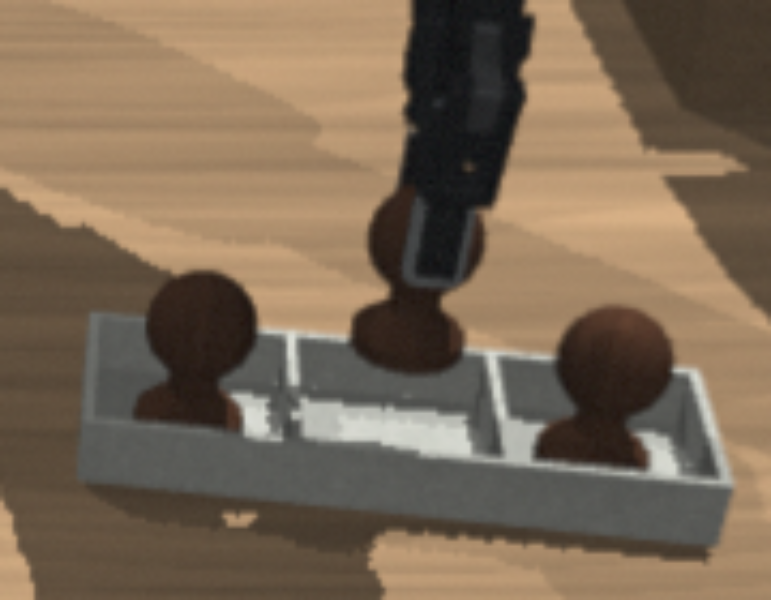

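The lean matches the perspective lean of the two packed finials, so it's hanging upright over the middle cell. I'll lower and release it.

```bash
python3 - <<'E'
from plant import robot
from poses import *
print(robot.move_straight([*mid,.0285],vel=.05,contact_N=6));st('down')
robot.grip(1.0);st('open')
robot.move_straight([*mid,.18],vel=.15);st('up')
robot.goto([.50,-.2,.25],O);st('away')
snap(7)
E
python3 - <<'E'
from h import *
from poses import *
pix=dict(scene=dict(packed=(447,226),mid=(495,230),out=(543,233)))
for n in('top','scene'):
    f=pickle.load(open(f'pics/{n}7.pkl','rb'));X,_,_=world(f)
    for k,c in dict(packed=C-.08*d,mid=mid,out=out).items():
        P=X[(abs(X[...,:2]-c).max(-1)<.035)&(X[...,2]>.042)&(X[...,2]<.09)]
        s=least_squares(lambda p:np.linalg.norm(P-p,axis=1)-.022,[*c,.052],loss='soft_l1',f_scale=.001)
        e=s.x[:2]-C;ax=np.array([d[1],-d[0]])
        print(n,k,s.x.round(4),'tray x,y mm',(e@ax*1e3).round(1),(e@d*1e3).round(1),'rms',np.sqrt(np.mean(s.fun**2)).round(4),len(P))
E
```

```text
True
down 25.17 [0.5195 0.2118 0.0291] [0.1 0.2 4.4] 0.484
open 25.68 [0.5185 0.2117 0.0283] [-0.1  0.3  0.1] 1.005
up 26.83 [0.5193 0.2119 0.1791] [0.3 0.9 0.7] 0.998
away 28.38 [ 0.5007 -0.1984  0.2495] [ 0.1 -0.  -0.8] 0.996
top packed [0.5049 0.1324 0.0517] tray x,y mm 0.3 -81.0 rms 0.001 575
top mid [0.5174 0.2103 0.0517] tray x,y mm -2.2 -2.1 rms 0.001 593
top out [0.5328 0.2894 0.0519] tray x,y mm -2.2 78.4 rms 0.0009 603
scene packed [0.5077 0.1347 0.0507] tray x,y mm 2.6 -78.2 rms 0.0014 497
scene mid [0.5203 0.2122 0.0507] tray x,y mm 0.3 0.2 rms 0.0013 517
scene out [0.5357 0.2898 0.0506] tray x,y mm 0.6 79.4 rms 0.0015 531
```

View pics/scene7.png

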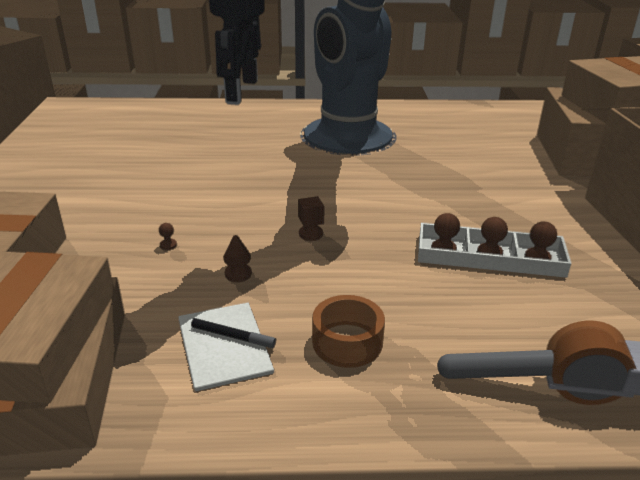

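View pics/top7.png

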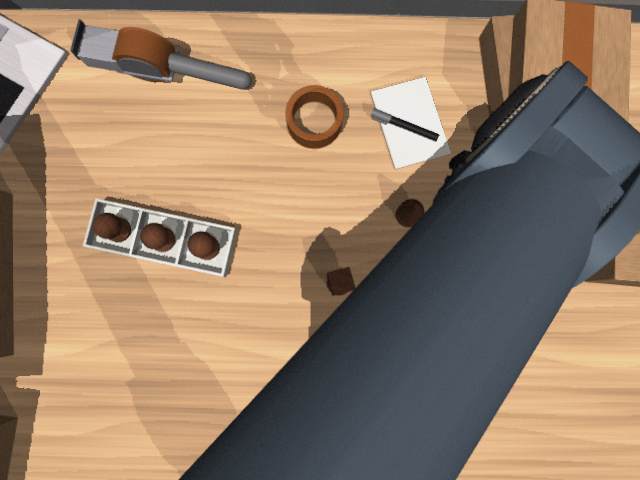

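All three balls are centred in their cells, at (447,226), (495,230) and (543,233). Their centres are at z ≈ 0.052, which puts the feet on the tray floor. The arm is clear, so I'll hand in.

```bash
python3 - <<'E'
from plant import robot
from poses import *
st('before');robot.close_job()
E
```

```text
before 28.48 [ 0.5007 -0.1984  0.2496] [-0.2 -0.4 -0.5] 0.997
the job is handed in; nothing more can be done
```

I put the two loose big ball-headed finials into the outer and middle cells of the tray and handed the job in at 28.5 s of the 51 s allowed. The packed one was not touched.

**Last checks:** In both camera views all three finials look upright. Each is within about 3 mm of its cell centre in tray x and y, against the 20 mm allowed. The fitted ball centres are 51–52 mm above the bench, which puts the feet on the tray floor. The arm was parked clear with the wrist force near zero.

**What disagreed:**
- **First grip too high:** At the nominal grasp height the pads closed about 12 mm above the ball's equator. The fingertips sit roughly 17 mm behind the TCP in the picture, not 11 mm ahead as `robot.nose_length` says. I set the finial back down and regripped about 16 mm lower, and used that lower height for both placings.
- **Camera offset:** The two cameras differ by about 2–3 mm, close to the stated calibration error.

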